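# Drive the toy bus under the bridge and park it in the tower

## Task

Drive the red toy bus nose first along the shelf, under the wooden bridge and out the other side, then park it nose first in the covered bay of the parking tower, all the way in against the orange back wall of the bay. Keep the bus upright with its wheels on the shelf the whole way, do not shove the bridge out of place, and leave the motorcycle and the blue car alone.

Things in the scene. Friction and masses are not known exactly. Their poses are not given: they have to be found in the camera images.
- bus: Red plastic toy bus with a white roof and a yellow roof hatch near the nose, about 0.2 kg. 150 mm long (its y), 46 mm wide (x), 60 mm high. Origin: centre of the underside at shelf level. Its nose points along its own -y. The sides are flat and upright from 14 to 58 mm up; the moulded wheels do not turn, so it slides.
- bus_nose (a point): Middle of the bus's front face, 30 mm up: bus frame (0, -75, 30) mm.
- bus_tail (a point): Middle of the bus's rear face, 30 mm up: bus frame (0, 75, 30) mm.
- bridge: Loose wooden toy bridge, 0.45 kg, 118 (x) by 60 (y, the way through) by 84 mm high, plus 2 mm green rails. Passage along its y, open at both ends (y = +-30 mm), 68 mm wide, 70 mm high, between two 25 mm piers. Origin: centre of the passage at shelf level. The bus starts on its +y side, the tower is on its -y side.
- tower: Plastic parking tower fixed to the shelf, a covered bay in front. Origin: middle of the bay's mouth at shelf level. The bay runs 100 mm along the tower's -y, 68 mm wide between blue kerbs 12 mm thick, 22 mm high, with corner posts; flat yellow roof 70 to 78 mm up. Round decks stand behind it, 180 mm across, centre y = -203 mm, 223 mm high.
- bay_back (a point): Middle of the front of the bay's orange back wall, 30 mm up: tower frame (0, -100, 30) mm. A fully parked bus has its nose here and sticks out 50 mm from the bay's mouth.
- motorcycle: Chrome die-cast toy motorcycle standing on its stand, 118 mm long (its y), 54 mm wide at the handlebar, 66 mm high. Origin: centre of the underside. Leave alone.
- car: Small blue toy car, 80 mm long (its y), 42 mm wide, 40 mm high. Origin: centre of the underside. Leave alone. A fixed green crate with a flip-top lid, 110 by 160 by 76 mm plus a knob, not needed, stands beyond it at the far edge of the shelf (world x above 0.73, y 0.15 to 0.43 m).
Things that resemble listed ones, but are neither listed nor needed, are in the scene too. Leave any purple look-alike of the bus alone.

How it is judged:
On the way, in this order (a step that is already met when the one before it is completed fails the run):
1. the middle of the bus is under the bridge, inside the passage (y of bus in the frame of bridge between -0.025 and 0.025 m and x of bus in the frame of bridge between -0.025 and 0.025 m and height (world z) of bus below 0.02 m), for 0.1 s.
2. the whole bus has come out on the tower's side of the bridge (y of bus_tail in the frame of bridge below -0.03 m and x of bus_tail in the frame of bridge between -0.08 and 0.08 m), for 0.1 s.
At the end, for the whole second after the job is handed in: The bus stands upright on the shelf (within 0.08 rad, wheels within 8 mm of the shelf) at rest, nose first in the tower's bay: its nose within 12 mm of the back wall, and nose and tail both within 22 mm of the bay's centre line (y of bus_nose in the frame of tower between -0.106 and -0.088 m and x of bus_nose in the frame of tower between -0.022 and 0.022 m and x of bus_tail in the frame of tower between -0.022 and 0.022 m and y of bus_tail in the frame of tower above 0.03 m and height (world z) of bus below 0.008 m and angle between bus's own z axis and vertical below 0.08 rad and linear speed of bus below 0.01 m/s); the robot touches nothing.
It fails at once if the bus is lifted more than 30 mm off the shelf (height (world z) of bus above 0.03 m).
It fails at once if the bus is tipped by more than 0.4 rad (angle between bus's own z axis and vertical above 0.4 rad).
It fails at once if the bridge is shoved more than 20 mm (distance of bridge from where it was at the start of the episode above 0.02 m).
It fails at once if the bridge is tipped by more than 0.2 rad (angle between bridge's own z axis and vertical above 0.2 rad).
It fails at once if the motorcycle or the car is moved more than 20 mm (distance of any of motorcycle, car from where it was at the start of the episode above 0.02 m).
It also fails if it takes over 67 s, if anything falls off the work surface, if the arm or the gripper's body presses on something with over 40 N, if the wrist force passes 120 N, or if a joint passes its speed limit or range.

## Robot

A 6-joint arm with a two-finger parallel gripper is mounted at the origin on the work surface. World frame = base frame: x ahead of the robot, y to its left, z up, the work surface at z = 0. Lengths are in m, angles in rad, forces in N, time in s.
With the tool pointing down it reaches from about 0.375 to 0.975 m from the base axis. Payload 3.8 kg.
Tool frame: the origin (TCP) lies midway between the tips of the shut fingers; the grasp point (between the pads) lies 19 mm behind it; z points along the fingers, y is the line along which they close (so a half turn about z gives the same grasp; the last joint's range is limited). The gripper opens to 85 mm and grips with 20 to 120 N. Pads are 22 mm wide; open, the fingers measure 114 mm over their backs; the gripper's body (76 mm by 85 mm) begins 54 mm behind the grasp point. The pads swing forward as they close: fully open they stand 13 mm farther back than shut.
Start: joints at [-1.231, 0.264, 1.604, -0, 1.274, -0.037], TCP at [0.248, -0.628, 0.231] pointing down, gripper open.
Joint ranges: [-2.63, 2.63], [-0.94, 2.18], [0.31, 2.57], [-1.31, 4.45], [0, 2.66], [-2.55, 2.55]. Speed limits (rad/s): [2.57, 2.57, 3.14, 3.14, 3.14, 3.14].

## Interface

Orientations are given as a rotation vector (axis times angle).
In Python, from workcell import * gives the robot as it stands. The module is installed in compiled form; this text tells all that it offers.
- The arm moves only by the tool apply_moves, never from a script. Its arguments are lists of equal length, an entry for each row: "fingers": the opening, from 0 (shut) to 1 (fully open); "travel": the shift along the tool's x, y, z normalised to -1 to 1, where 1 is 0.05 m, a list of three; "rotation": the turn, a rotation vector about the tool's x, y, z normalised to -1 to 1, where 1 is 6 degrees, a list of three. In form: {"fingers": [fingers, ...], "travel": [[dx, dy, dz], ...], "rotation": [[ax, ay, az], ...]}. A call has 1 to 12 rows; each row shifts and turns the commanded pose from where the row before left it, along the tool's axes as they then stand; what a row does not reach is not made up. A row lasts 1/10 s, in which the tool goes at most 50 mm and 8.59 degrees, less where a joint would pass 70% of its speed; a pose out of reach is approached as far as the arm can. A call with a number of a shift or a turn outside -1 to 1 is refused whole. A call with a gripper value outside its range is refused whole. The fingers move at their own pace and stop on an object; "newtons" is the grip in N (left out, the last holds). Time passes only in rows, so rows that do not move let the fingers close. It gives the time, the measured TCP pose, the force, the opening and the grip force at its end, in the units of the state.
- read_state(): the state, without advancing time (a new reading comes with each control period).
- read_camera(name): name is "scene" or "top"; returns a dict with "image" (400x640x3 uint8, red, green, blue), "fx", "fy", "cx", "cy" (pixels), "extrinsics" (4x4, takes a point from world to camera coordinates). Camera axes: x right, y down, z forward; pixel columns grow to the right and rows downward; lengths in m; the calibration is good to about 2 mm. A picture is of the moment at which its call begins. There is no depth.
- finish_job(): hands the job in; it is judged then, once.
Trained networks look in the newest picture that a camera, given by its name, has taken for a name from the list of things; names that differ only in an ending like _2 or _b are one class to them, and where a whole thing is asked for, a point or a joint stands for the part that bears it (a point fixed in the world has none). Each returns a list of dicts, best first, with "p" (0 to 1); they miss things now and then, are a little off and sometimes report something else, mostly with a low value. They report only what shows in the picture. A call takes as long as a camera call. They do not tell look-alikes from the thing itself.
- regions_of(camera, name): "mask" (400x640 bool, what is visible of it) and "bbox" ([left, top, width, height] in pixels, round what is visible of it).
- tip_of(camera, name): "location" ([column, row] in pixels: a listed point, or the origin of a listed thing).
The state is a dict: "time": time; "q": joint angles; "joint_vel": joint speeds; "joint_torque": joint torques, N m; "tool_pos": TCP position; "tcp_rot": TCP orientation; "wrist_force": force on the tool from outside, world axes, zero at the start; "torque": the same for the moment, N m; "width": opening from 0.0 (shut) to 1.0 (fully open); "grip_force": force on a finger pad.
Only numpy, scipy, OpenCV 4.12 (cv2) and the standard library are available. Lean on these libraries where they do the work, as an engineer would, in place of code of your own. Each camera call takes 0.05 s, during which the arm holds its last target. There are 200 camera calls.

## Working session

There is one attempt and no reset: what is moved stays moved. The work goes in short steps, Python scripts to look and compute and a tool call to move; the robot and the scene stay as the last step left them, time stands still between calls to the robot, and variables do not carry over. Pictures are saved under pics/ and viewed, at most 10 in all, crops included, and the job is handed in when it is done.

Besides the shell and the picture viewer there is one more tool, called after "Call:" as name(argument=value, ...), one argument or row to a line, values as JSON. apply_moves: Moves the arm, as the interface text tells. Scaled input: -1 to 1 covers 0.05 m each way for a shift and 6 degrees each way for a turn. Its arguments: {"type":"object","properties":{"fingers":{"type":"array","items":{"type":"number"}},"travel":{"type":"array","items":{"type":"array","items":{"type":"number"}}},"rotation":{"type":"array","items":{"type":"array","items":{"type":"number"}}},"newtons":{"type":"number"}},"required":["fingers","travel","rotation"]}

```bash
mkdir -p pics; cat > h.py <<'E'
from workcell import *
import numpy as np, cv2
def ray(cam,uv,z):
    E=np.array(cam["extrinsics"]);R=E[:3,:3];t=E[:3,3]
    c=-R.T@t
    d=R.T@np.array([(uv[0]-cam["cx"])/cam["fx"],(uv[1]-cam["cy"])/cam["fy"],1])
    return c+d*(z-c[2])/d[2]
def proj(cam,P):
    E=np.array(cam["extrinsics"]);p=(E[:3,:3]@np.atleast_2d(P).T).T+E[:3,3]
    return np.c_[cam["fx"]*p[:,0]/p[:,2]+cam["cx"],cam["fy"]*p[:,1]/p[:,2]+cam["cy"]]
E
python3 - <<'E'
from h import *
np.set_printoptions(precision=3,suppress=True)
Z=dict(bus=0,bus_nose=.03,bus_tail=.03,bridge=0,tower=0,bay_back=.03,motorcycle=0,car=0)
ims=[]
for c in("top","scene"):
    cam=read_camera(c);cv2.imwrite(f"pics/{c}0.png",cam["image"][:,:,::-1])
    E=np.array(cam["extrinsics"]);print(c,-E[:3,:3].T@E[:3,3])
    for n,z in Z.items():
        for d in tip_of(c,n)[:3]: print(n,round(d["p"],2),np.array(d["location"]),ray(cam,d["location"],z)[:2])
s=read_state();print(s["tool_pos"],s["tcp_rot"],s["time"])
E
```

```text
top [0.466 0.018 1.026]
bus 0.85 [245.5 291.5] [0.35  0.197]
bus 0.75 [236.2 233. ] [0.501 0.222]
bus_nose 0.9 [261.7 229.9] [0.507 0.151]
bus_nose 0.88 [274.8 291. ] [0.353 0.118]
bus_tail 0.97 [206.8 228.2] [0.514 0.291]
bus_tail 0.61 [212.9 300.5] [0.333 0.274]
tower 0.65 [406.1 228.3] [ 0.504 -0.227]
bay_back 0.73 [446.5 224.1] [ 0.512 -0.324]
motorcycle 0.96 [355.1 128.9] [ 0.777 -0.101]
car 0.81 [280.4 150.3] [0.722 0.103]
scene [1.165 0.782 0.735]
bus 0.8 [441.5 207.7] [0.342 0.197]
bus 0.7 [405.2 241.1] [0.503 0.23 ]
bus_nose 0.79 [387.3 214.5] [0.495 0.16 ]
bus_nose 0.74 [421.7 189.3] [0.356 0.139]
bus_tail 0.9 [473.2 212.7] [0.332 0.28 ]
bus_tail 0.62 [428.3 243.5] [0.496 0.289]
bridge 0.62 [272.  140.9] [ 0.487 -0.346]
tower 0.83 [291.4 162. ] [ 0.511 -0.21 ]
bay_back 0.96 [274.3 136.7] [ 0.496 -0.317]
motorcycle 0.75 [229.8 222.5] [ 0.783 -0.076]
car 0.83 [294.4 251.1] [0.72  0.102]
[ 0.248 -0.628  0.231] [3.086 0.588 0.   ] 0.9
```

View pics/top0.png

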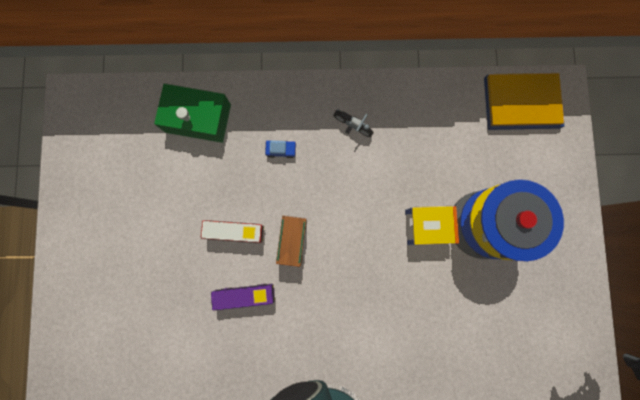

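View pics/scene0.png

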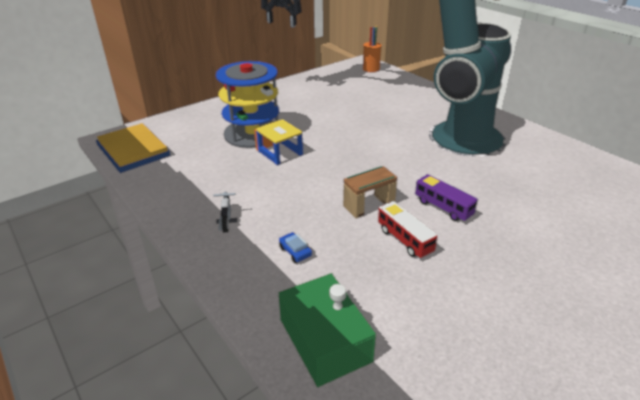

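The top view shows two bus-shaped things: a white-roofed red one at (232,231) and a purple one at (242,297). The one at (232,231) matches the description (red sides show in the scene view at (407,230), white roof, yellow hatch near the nose). The bridge is at (291,241), the bay roof at (434,225), the motorcycle at (353,124) and the car at (280,149). Next I'll measure the outlines and enlarge the area to confirm.

```bash
cat > m.py <<'E'
from h import *
np.set_printoptions(precision=4,suppress=True)
def rect(cam,mask,z):
    n,l,st,_=cv2.connectedComponentsWithStats(mask.astype(np.uint8))
    k=1+np.argmax(st[1:,4]); c=max(cv2.findContours((l==k).astype(np.uint8),cv2.RETR_EXTERNAL,cv2.CHAIN_APPROX_NONE)[0],key=cv2.contourArea)
    P=np.array([ray(cam,p,z)[:2] for p in c[:,0,:].astype(float)]).astype(np.float32)
    r=cv2.minAreaRect(P*1000); return r,P
def box(im,x0,x1,y0,y1):
    m=np.zeros(im.shape[:2],bool);m[y0:y1,x0:x1]=1;return m
E
python3 - <<'E'
from m import *
cam=read_camera("top");im=cam["image"];hsv=cv2.cvtColor(im,cv2.COLOR_RGB2HSV);H,S,V=[hsv[...,i].astype(int) for i in range(3)]
for n in("bus","bridge","tower"):
    for d in regions_of("top",n)[:3]: print(n,round(d["p"],2),d["bbox"])
print(im[231,215],im[231,248],im[240,291],im[225,420],im[225,190],im[231,202])
red=box(im,195,268,212,250)&((V>205)&(S<40)|(S>110))
print("bus",rect(cam,red,.06)[0])
br=box(im,270,312,208,272)&(H<20)&(S>110)
print("bridge",rect(cam,br,.084)[0])
tw=box(im,400,457,195,255)&(H>20)&(H<35)&(S>150)
print("tower",rect(cam,tw,.078)[0])
c=cv2.resize(im[180:330,190:470],None,fx=2.8,fy=2.8,interpolation=cv2.INTER_CUBIC);cv2.imwrite("pics/crop1.png",c[:,:,::-1])
E
```

```text
bus 0.72 [210.8, 282.9, 60.8, 27.4]
bus 0.55 [201.2, 220.7, 61.9, 23.5]
bridge 0.65 [262.9, 139.4, 34.0, 16.5]
bridge 0.57 [275.7, 219.0, 28.1, 47.7]
tower 0.67 [401.4, 175.2, 164.9, 85.0]
[200 202 186] [207 180   0] [142  92  53] [208 180   0] [182 173 164] [199 185 171]
bus ((499.9856872558594, 179.36270141601562), (27.722105026245117, 27.204132080078125), 88.77261352539062)
bridge ((476.75250244140625, 72.97010803222656), (58.03822326660156, 115.7614974975586), 81.76183319091797)
tower ((508.0067443847656, -274.81500244140625), (91.07129669189453, 100.70842742919922), 0.6413897275924683)
```

View pics/crop1.png

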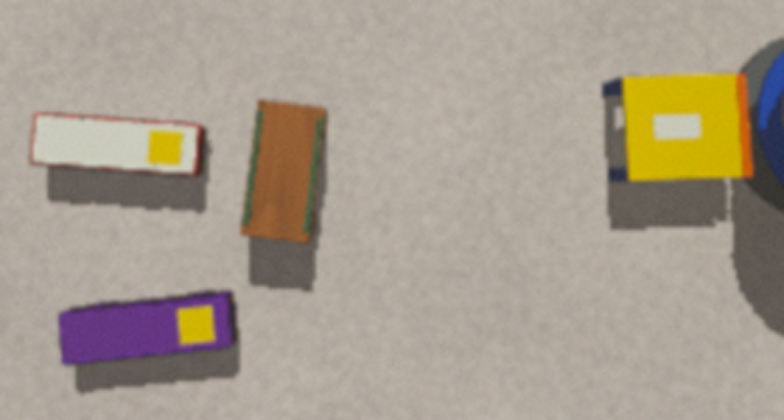

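The crop confirms it: the red bus is the white-roofed one (crop (117,143)), lying nose right and slightly skewed from the bridge passage. The purple look-alike is at (147,328). The bay mouth opens to the left at (615,130). I'll refine the poses and compute the grasp.

```bash
cat >> m.py <<'E'
def pose_bus(cam,x0,x1,y0,y1):
    im=cam["image"].astype(int);R,G,B=im[...,0],im[...,1],im[...,2]
    m=box(im,x0,x1,y0,y1)&(((G-R>-4)&(R>150))|((R-B>80)&(R>90)))
    m=cv2.morphologyEx(m.astype(np.uint8),cv2.MORPH_CLOSE,np.ones((5,5)))
    return rect(cam,m,.06),m
def desc(r):
    (cx,cy),(w,h),a=r[0]; b=cv2.boxPoints(r[0]); e=b[1]-b[0],b[2]-b[1]
    L=max(e,key=np.linalg.norm); L=L*(1 if L[1]>0 else -1)
    return f"c=({cx:.1f},{cy:.1f}) size=({w:.1f},{h:.1f}) long-axis deg={np.degrees(np.arctan2(L[1],L[0])):.2f}"
E
python3 - <<'E'
from m import *
cam=read_camera("top");r,m=pose_bus(cam,192,270,212,250);print("bus",desc(r))
im=cam["image"].astype(int);R,G,B=im[...,0],im[...,1],im[...,2]
br=box(im,270,312,208,272)&(((R-B>45)&(R>90))|((G-R>8)))
br=cv2.morphologyEx(br.astype(np.uint8),cv2.MORPH_CLOSE,np.ones((3,3)))
print("bridge",desc(rect(cam,br,.084)))
tw=box(im,400,470,195,262)&(R-B>80)
tw=cv2.morphologyEx(tw.astype(np.uint8),cv2.MORPH_CLOSE,np.ones((15,15)))
r=rect(cam,tw,.078);print("tower",desc(r),r[1].min(0),r[1].max(0))
# verification in the scene view by projecting models
sc=read_camera("scene");v=sc["image"].copy()
def bx(c,cam,x,y,a,hx,y0,y1,z0,z1,col):
    a=np.radians(a);ex=np.array([np.cos(a),np.sin(a)]);ey=np.array([-ex[1],ex[0]])
    for z in(z0,z1):
        P=[np.r_[np.array([x,y])+ex*sx+ey*yy,z] for sx,yy in((-hx,y0),(hx,y0),(hx,y1),(-hx,y1))]
        cv2.polylines(c,[np.round(proj(cam,P)*8).astype(int)],True,col,1,cv2.LINE_AA,3)
t=cam["image"].copy()
for c,k in((v,sc),(t,cam)):
    bx(c,k,.5025,.2165,-3.9,.023,-.075,.075,.0,.06,(0,255,255))
    bx(c,k,.477,.073,-7.2,.059,-.03,.03,0,.084,(255,0,255))
    bx(c,k,.508,-.225,0.6,.046,-.1,0,0,.078,(0,255,0))
a=cv2.resize(v[100:260,230:480],(800,512));b=cv2.resize(t[180:280,190:470],(800,286))
cv2.imwrite("pics/ov1.png",a[:,:,::-1]);cv2.imwrite("pics/ov2.png",b[:,:,::-1])
E
```

```text
bus c=(504.2,223.7) size=(137.4,37.3) long-axis deg=84.70
bridge c=(477.5,73.0) size=(58.4,117.9) long-axis deg=171.76
tower c=(508.6,-279.4) size=(92.5,109.8) long-axis deg=90.65 [ 0.4621 -0.3346] [ 0.5548 -0.2242]
```

View pics/ov1.png

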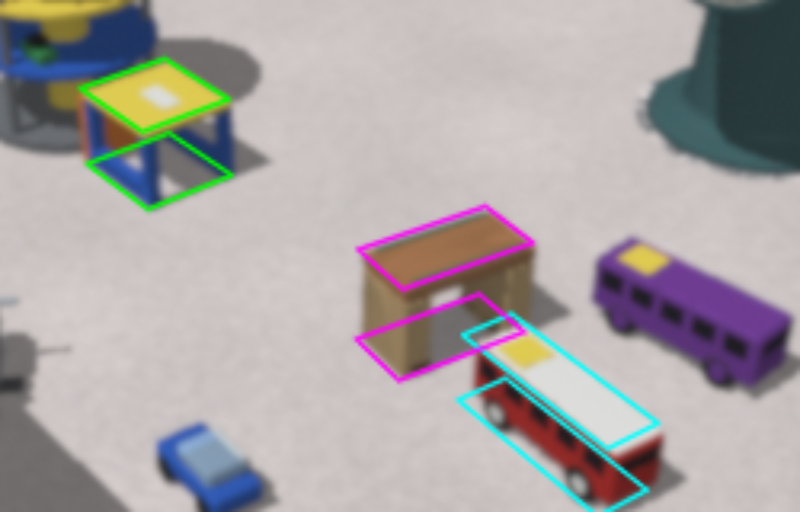

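View pics/ov2.png

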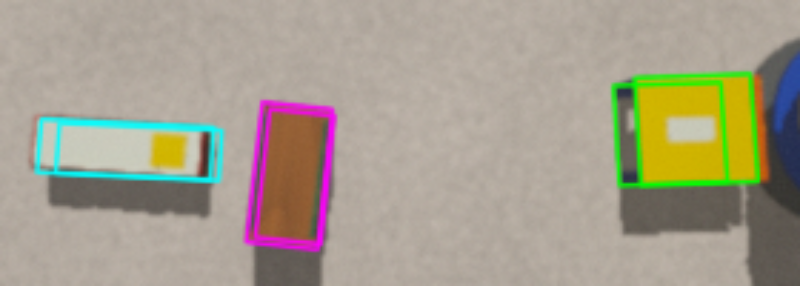

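Call:
apply_moves(
  fingers=[1, 1, 1],
  travel=[
    [0, 0, -1],
    [0, 0, -1],
    [0, 0, 0],
  ],
  rotation=[
    [0, 0, 0],
    [0, 0, 0],
    [0, 0, 0],
  ],
)

```text
time: 1.5
tool_pos: [0.2497, -0.6312, 0.3417]
tcp_rot: [3.071, 0.585, 0.004]
wrist_force: [1.1, -1.6, 1.6]
width: 0.999
grip_force: 0.0
```

The overlays show the tower and bridge models sitting on the image. The bus actually lies about 8 mm further toward +y than the first guess, at roughly (0.504, 0.2245), -4°. I'll check the state after that first lift, because z read higher than commanded.

```bash
cat >> h.py <<'E'
from scipy.spatial.transform import Rotation as Ro
def delta(x,y,z,psi,s=None):
    s=s or read_state();R=Ro.from_rotvec(s["tcp_rot"]);p=np.array(s["tool_pos"])
    T=Ro.from_matrix(np.array([[np.cos(psi),np.sin(psi),0],[np.sin(psi),-np.cos(psi),0],[0,0,-1]]))
    dl=R.inv().apply(np.array([x,y,z])-p); dr=(R.inv()*T).as_rotvec()
    m=R.as_matrix();print("t",round(s["time"],2),"pos",p.round(4),"yaw",np.degrees(np.arctan2(m[1,0],m[0,0])).round(2),"F",np.round(s["wrist_force"],1),"w",round(s["width"],3))
    print("travel units tool",(dl/.05).round(2),"rot units",(np.degrees(dr)/6).round(2))
E
python3 - <<'E'
from h import *
s=read_state();print(s["tool_pos"],s["tcp_rot"],s["q"],s["joint_vel"])
delta(.508,.284,.15,np.radians(86))
E
```

```text
[ 0.24965088 -0.63119832  0.34166168] [3.07077896 0.58548594 0.00372615] [-1.23085983e+00  2.16784740e-01  1.46214410e+00  1.77351427e-05
  1.44698724e+00 -3.68703558e-02] [-0.00071247  0.02939177  0.08550048  0.00030367 -0.05536701  0.00043674]
t 1.5 pos [ 0.2497 -0.6312  0.3417] yaw 21.59 F [ 1.1 -1.6  1.6] w 0.999
travel units tool [ 11.54 -15.18   3.59] rot units [  0.13   0.09 -10.73]
```

Call:
apply_moves(
  fingers=[1, 1, 1],
  travel=[
    [0, 0, 0],
    [0, 0, 0],
    [0, 0, 0],
  ],
  rotation=[
    [0, 0, 0],
    [0, 0, 0],
    [0, 0, 0],
  ],
)

```text
time: 1.8
tool_pos: [0.248, -0.6267, 0.3288]
tcp_rot: [-3.082, -0.588, 0.001]
wrist_force: [-0.1, -0.5, -0.2]
width: 1.0
grip_force: 0.0
```

Call:
apply_moves(
  fingers=[1, 1, 1, 1, 1, 1, 1, 1, 1, 1, 1, 1],
  travel=[
    [0, 0, 0],
    [0, 0, 0],
    [0, 0, 0],
    [0, 0, 0],
    [0, 0, 0],
    [0, 0, 0],
    [0, 0, 0],
    [0, 0, 0],
    [0, 0, 0],
    [0, 0, 0],
    [0, 0, 0],
    [0, 0, 0],
  ],
  rotation=[
    [0, 0, -1],
    [0, 0, -1],
    [0, 0, -1],
    [0, 0, -1],
    [0, 0, -1],
    [0, 0, -1],
    [0, 0, -1],
    [0, 0, -1],
    [0, 0, -1],
    [0, 0, -1],
    [0, 0, -0.73],
    [0, 0, 0],
  ],
)

```text
time: 3.0
tool_pos: [0.2481, -0.627, 0.3292]
tcp_rot: [-2.296, -2.14, -0.002]
wrist_force: [0.2, -0.2, -0.4]
width: 1.001
grip_force: 0.0
```

```bash
python3 -c "
from h import *
delta(.508,.284,.15,np.radians(86))"
```

```text
t 3.0 pos [ 0.2481 -0.627   0.3292] yaw 85.98 F [ 0.2 -0.2 -0.4] w 1.001
travel units tool [18.53  3.91  3.63] rot units [-0.01 -0.03 -0.  ]
```

Call:
apply_moves(
  fingers=[1, 1, 1, 1, 1, 1, 1, 1, 1, 1, 1, 1],
  travel=[
    [0.5, 0.3, 0],
    [0.8, 0.4, 0],
    [0.8, 0.4, 0],
    [0.8, 0.4, 0],
    [0.8, 0.4, 0],
    [0.8, 0.4, 0],
    [0.8, 0.4, 0],
    [0.8, 0.4, 0],
    [0.8, 0.4, 0],
    [0.8, 0.4, 0],
    [0.8, 0, 0],
    [0.8, 0, 0],
  ],
  rotation=[
    [0, 0, 0],
    [0, 0, 0],
    [0, 0, 0],
    [0, 0, 0],
    [0, 0, 0],
    [0, 0, 0],
    [0, 0, 0],
    [0, 0, 0],
    [0, 0, 0],
    [0, 0, 0],
    [0, 0, 0],
    [0, 0, 0],
  ],
)

```text
time: 4.2
tool_pos: [0.4755, -0.1756, 0.3301]
tcp_rot: [-2.299, -2.139, 0.001]
wrist_force: [0.3, -0.2, -1.3]
width: 0.998
grip_force: 0.0
```

Call:
apply_moves(
  fingers=[1, 1, 1, 1, 1, 1, 1, 1, 1, 1, 1, 1],
  travel=[
    [0.8, 0, 0],
    [0.8, 0, 0],
    [0.8, 0, 0],
    [0.8, 0, 0],
    [0.8, 0, 0],
    [0.8, 0, 0],
    [0.8, 0, 0.5],
    [0.8, 0, 0.8],
    [0.8, 0, 0.8],
    [0.8, 0, 0.8],
    [0.4, 0, 0.5],
    [0, 0, 0.2],
  ],
  rotation=[
    [0, 0, 0],
    [0, 0, 0],
    [0, 0, 0],
    [0, 0, 0],
    [0, 0, 0],
    [0, 0, 0],
    [0, 0, 0],
    [0, 0, 0],
    [0, 0, 0],
    [0, 0, 0],
    [0, 0, 0],
    [0, 0, 0],
  ],
)

```text
time: 5.4
tool_pos: [0.5013, 0.2289, 0.1607]
tcp_rot: [-2.295, -2.141, 0.01]
wrist_force: [-0.7, -0.7, -0.5]
width: 0.998
grip_force: 0.0
```

Call:
apply_moves(
  fingers=[1, 1, 1],
  travel=[
    [0, 0, 0],
    [0, 0, 0],
    [0, 0, 0],
  ],
  rotation=[
    [0, 0, 0],
    [0, 0, 0],
    [0, 0, 0],
  ],
)

```text
time: 5.7
tool_pos: [0.5054, 0.2269, 0.1671]
tcp_rot: [2.299, 2.139, 0.004]
wrist_force: [0.5, 0.9, -0.7]
width: 1.001
grip_force: 0.0
```

```bash
python3 -c "
from h import *
delta(.508,.284,.022,np.radians(86))"
```

```text
t 5.7 pos [0.5054 0.2269 0.1671] yaw 85.87 F [ 0.5  0.9 -0.7] w 1.001
travel units tool [ 1.14 -0.04  2.9 ] rot units [ 0.03 -0.01 -0.02]
```

Call:
apply_moves(
  fingers=[1, 1, 1, 1, 1, 1, 1, 1, 1, 1],
  travel=[
    [0.6, 0, 0],
    [0.54, -0.04, 0],
    [0, 0, 0.5],
    [0, 0, 0.5],
    [0, 0, 0.5],
    [0, 0, 0.5],
    [0, 0, 0.4],
    [0, 0, 0.3],
    [0, 0, 0.2],
    [0, 0, 0],
  ],
  rotation=[
    [0, 0, 0],
    [0, 0, 0],
    [0, 0, 0],
    [0, 0, 0],
    [0, 0, 0],
    [0, 0, 0],
    [0, 0, 0],
    [0, 0, 0],
    [0, 0, 0],
    [0, 0, 0],
  ],
)

```text
time: 6.7
tool_pos: [0.5059, 0.2839, 0.0196]
tcp_rot: [-2.299, -2.141, 0.002]
wrist_force: [0.1, 0.8, -0.3]
width: 1.003
grip_force: 0.0
```

```bash
python3 -c "
from h import *
delta(.508,.284,.022,np.radians(86))
k=read_camera('scene');cv2.imwrite('pics/g1.png',cv2.resize(k['image'][120:300,300:560],(780,540))[:,:,::-1])"
```

```text
t 6.7 pos [0.5059 0.2839 0.0196] yaw 85.92 F [ 0.1  0.8 -0.3] w 1.003
travel units tool [ 0.    0.04 -0.05] rot units [-0.01  0.01 -0.01]
```

View pics/g1.png

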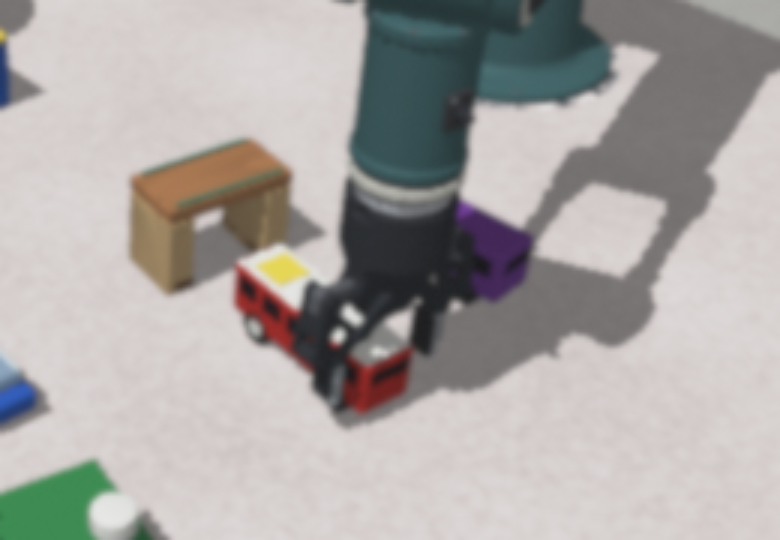

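The fingers straddle the bus tail (crop (330,350)), with the purple bus clear behind. Close gently.

Call:
apply_moves(
  fingers=[0.7, 0.6, 0, 0, 0, 0, 0, 0],
  newtons=25,
  travel=[
    [0, 0, -0.05],
    [0, 0, 0],
    [0, 0, 0],
    [0, 0, 0],
    [0, 0, 0],
    [0, 0, 0],
    [0, 0, 0],
    [0, 0, 0],
  ],
  rotation=[
    [0, 0, 0],
    [0, 0, 0],
    [0, 0, 0],
    [0, 0, 0],
    [0, 0, 0],
    [0, 0, 0],
    [0, 0, 0],
    [0, 0, 0],
  ],
)

```text
time: 7.55
tool_pos: [0.507, 0.2851, 0.0241]
tcp_rot: [2.298, 2.142, 0.003]
wrist_force: [-1.1, -1.2, 6.1]
width: 0.539
grip_force: 26.9
```

```bash
python3 - <<'E'
from m import *
cam=read_camera("top")
delta(.508,.284,.022,np.radians(86))
im=cam["image"];H,S,V=cv2.split(cv2.cvtColor(im,cv2.COLOR_RGB2HSV))
r=rect(cam,box(im,225,275,215,250)&(H>20)&(H<35)&(S>150),.06);print("hatch",r[0])
c=cv2.resize(im[195:275,180:320],(800,457),interpolation=cv2.INTER_CUBIC);cv2.imwrite("pics/g2.png",c[:,:,::-1])
E
```

```text
t 7.6 pos [0.507  0.2851 0.0241] yaw 85.97 F [-0.9 -0.1  6.3] w 0.534
travel units tool [-0.02  0.02  0.04] rot units [ 0.02 -0.01 -0.  ]
hatch ((499.986572265625, 179.3960418701172), (27.329944610595703, 27.203716278076172), 88.77242279052734)
```

View pics/g2.png

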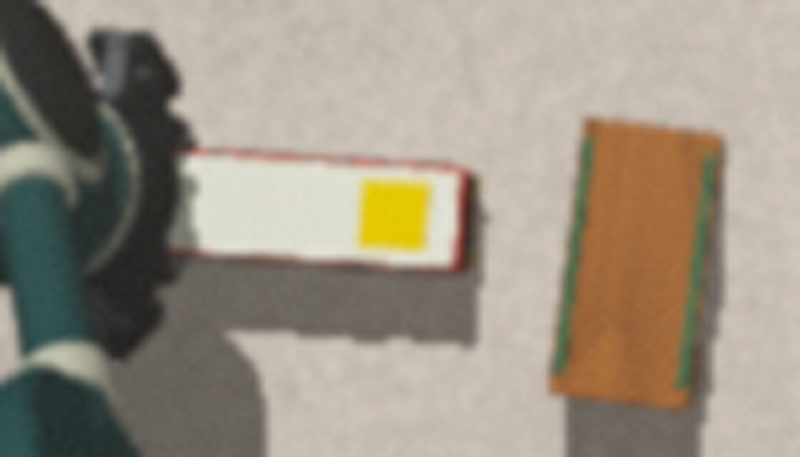

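The bus is gripped (46 mm opening) and its axis follows the tool. The g2 crop gives the bridge edges at about -7° and its centre at (0.4775, 0.073). I'll align to the bridge axis, then slide in slowly.

Call:
apply_moves(
  fingers=[0, 0, 0, 0, 0],
  travel=[
    [0, -0.03, -0.02],
    [0, -0.03, 0],
    [0, 0, 0],
    [0, 0, 0],
    [0, 0, 0],
  ],
  rotation=[
    [0, 0, 0.2],
    [0, 0, 0.2],
    [0, 0, 0.1],
    [0, 0, 0],
    [0, 0, 0],
  ],
)

```text
time: 8.1
tool_pos: [0.5036, 0.285, 0.0241]
tcp_rot: [2.353, 2.081, 0.001]
wrist_force: [1.4, 0.1, 3.9]
width: 0.534
grip_force: 26.8
```

```bash
cat > chk.py <<'E'
from m import *
import sys
def hatch(cam,x0,x1,y0=205,y1=262):
    im=cam["image"];H,S,V=cv2.split(cv2.cvtColor(im,cv2.COLOR_RGB2HSV))
    try: r=rect(cam,box(im,x0,x1,y0,y1)&(H>20)&(H<35)&(S>150),.06)[0];print("hatch",np.round(r[0],1),np.round(r[1],1),"roof deg",round(r[2],1))
    except Exception as e: print("no hatch",e)
def bridge(cam):
    im=cam["image"].astype(int);R,G,B=im[...,0],im[...,1],im[...,2]
    br=box(im,270,312,208,272)&(((R-B>45)&(R>90)&(R-B<120))|((G-R>8)))
    br=cv2.morphologyEx(br.astype(np.uint8),cv2.MORPH_CLOSE,np.ones((3,3)));print("bridge",desc(rect(cam,br,.084)))
E
python3 - <<'E'
from chk import *
cam=read_camera("top");hatch(cam,225,275);bridge(cam);delta(.4838,.125,.024,np.radians(83))
E
```

```text
hatch [492.6 179.4] [27.3 27.2] roof deg 88.8
bridge c=(477.6,73.1) size=(58.7,118.4) long-axis deg=171.71
t 8.15 pos [0.5036 0.285  0.0241] yaw 82.97 F [ 1.4 -1.4  3.1] w 0.536
travel units tool [-3.22 -0.    0.  ] rot units [ 0.01 -0.   -0.01]
```

Call:
apply_moves(
  fingers=[0, 0, 0, 0, 0, 0, 0, 0, 0],
  travel=[
    [-0.1, 0, 0],
    [-0.2, 0, 0],
    [-0.2, 0, 0],
    [-0.2, 0, 0],
    [-0.2, 0, 0],
    [-0.2, 0, 0],
    [-0.2, 0, 0],
    [-0.1, 0, 0],
    [0, 0, 0],
  ],
  rotation=[
    [0, 0, 0],
    [0, 0, 0],
    [0, 0, 0],
    [0, 0, 0],
    [0, 0, 0],
    [0, 0, 0],
    [0, 0, 0],
    [0, 0, 0],
    [0, 0, 0],
  ],
)

```text
time: 9.05
tool_pos: [0.4944, 0.2136, 0.024]
tcp_rot: [2.354, 2.08, -0.001]
wrist_force: [-0.1, -0.1, 6.6]
width: 0.537
grip_force: 27.3
```

```bash
python3 - <<'E'
from chk import *
cam=read_camera("top");hatch(cam,245,276);bridge(cam);delta(.4838,.125,.024,np.radians(83))
c=cv2.resize(cam["image"][200:280,200:340],(800,457),interpolation=cv2.INTER_CUBIC);cv2.imwrite("pics/g3.png",c[:,:,::-1])
E
```

```text
hatch [482.6 118.7] [ 9.9 24.7] roof deg 89.5
bridge c=(479.0,85.4) size=(82.3,118.4) long-axis deg=172.32
t 9.1 pos [0.4944 0.2136 0.024 ] yaw 82.92 F [ 1.5 -0.9  6.7] w 0.534
travel units tool [-1.79  0.01  0.  ] rot units [ 0.    0.01 -0.01]
```

View pics/g3.png

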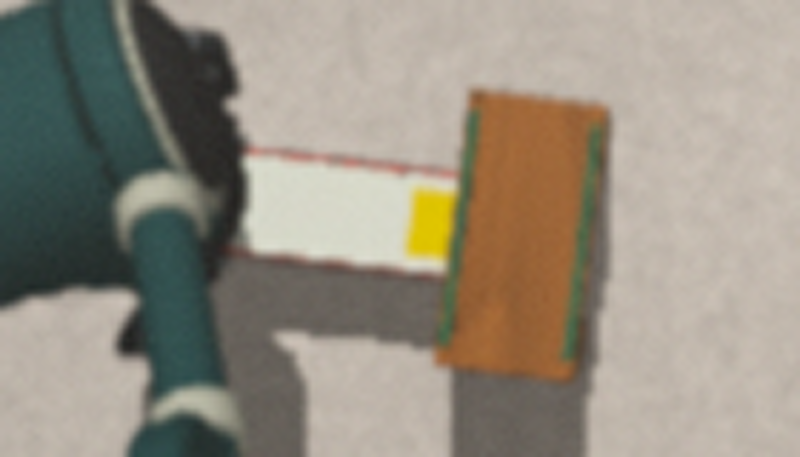

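The nose is entering the passage centred (bus midline at crop row 223, bridge edge midpoint at 226), with no side force. Continue.

Call:
apply_moves(
  fingers=[0, 0, 0, 0, 0, 0, 0, 0, 0, 0, 0],
  travel=[
    [-0.1, 0, 0],
    [-0.2, 0, 0],
    [-0.2, 0, 0],
    [-0.2, 0, 0],
    [-0.2, 0, 0],
    [-0.2, 0, 0],
    [-0.2, 0, 0],
    [-0.2, 0, 0],
    [-0.2, 0, 0],
    [-0.1, 0, 0],
    [0, 0, 0],
  ],
  rotation=[
    [0, 0, 0],
    [0, 0, 0],
    [0, 0, 0],
    [0, 0, 0],
    [0, 0, 0],
    [0, 0, 0],
    [0, 0, 0],
    [0, 0, 0],
    [0, 0, 0],
    [0, 0, 0],
    [0, 0, 0],
  ],
)

```text
time: 10.2
tool_pos: [0.4832, 0.1243, 0.024]
tcp_rot: [2.354, 2.08, -0.001]
wrist_force: [0.9, -0.2, 6.2]
width: 0.538
grip_force: 27.3
```

```bash
python3 - <<'E'
from chk import *
cam=read_camera("top");hatch(cam,295,330);delta(.4838,.125,.1,np.radians(83))
for d in tip_of("top","bus_nose")[:3]: print(d["p"],d["location"],ray(cam,d["location"],.03)[:2])
im=cam["image"].astype(int);R,G,B=im[...,0],im[...,1],im[...,2]
m=box(im,270,340,208,272)&(((G-R>-4)&(R>150))|((R-B>100)&(G<R*.4))|((R-B>120)))
P=rect(cam,m&box(im,296,340,208,272),.06);print("nose part",desc(P),P[1].min(0),P[1].max(0))
k=read_camera("scene")
for d in tip_of("scene","bus_nose")[:3]: print(d["p"],d["location"],ray(k,d["location"],.03)[:2])
E
```

```text
hatch [471.8  18.6] [27.3 27.1] roof deg 88.7
t 10.25 pos [0.4832 0.1243 0.024 ] yaw 82.92 F [ 1.2 -0.3  6.4] w 0.535
travel units tool [ 0.01  0.01 -1.52] rot units [-0.    0.01 -0.01]
0.82 [326.9, 244.8] [ 0.4654 -0.0154]
0.81 [274.1, 291.5] [0.3517 0.1202]
nose part c=(471.8,24.3) size=(38.1,35.7) long-axis deg=81.81 [0.4563 0.0047] [0.4908 0.0448]
0.86 [349.4, 179.3] [ 0.4683 -0.0068]
0.74 [419.5, 188.2] [0.3563 0.1327]
```

The bus middle is about 9 mm past the bridge centre and the nose is out at y≈-0.011 in both cameras. Release, hop over the bridge and re-grip at the nose.

Call:
apply_moves(
  fingers=[0.6, 0.8, 0.9, 1, 1, 1, 1, 1, 1, 1, 1, 1],
  travel=[
    [0, 0, 0],
    [0, 0, 0],
    [0, 0, 0],
    [0, 0, -0.3],
    [0, 0, -0.6],
    [0, 0, -0.7],
    [0, 0, -0.7],
    [0, 0, -0.5],
    [-0.3, 0, 0],
    [-0.5, 0, 0],
    [-0.6, 0, 0],
    [-0.5, 0, 0],
  ],
  rotation=[
    [0, 0, 0],
    [0, 0, 0],
    [0, 0, 0],
    [0, 0, 0],
    [0, 0, 0],
    [0, 0, 0],
    [0, 0, 0],
    [0, 0, 0],
    [0, 0, 0],
    [0, 0, 0],
    [0, 0, 0],
    [0, 0, 0],
  ],
)

```text
time: 11.6
tool_pos: [0.47, 0.03, 0.1619]
tcp_rot: [-2.352, -2.081, 0.005]
wrist_force: [-0.2, -0.5, -0.7]
width: 1.001
grip_force: 0.0
```

Call:
apply_moves(
  fingers=[1, 1, 1, 1],
  travel=[
    [-0.4, 0, 0],
    [-0.12, 0, 0],
    [0, 0, 0],
    [0, 0, 0],
  ],
  rotation=[
    [0, 0, 0],
    [0, 0, 0],
    [0, 0, 0],
    [0, 0, 0],
  ],
)

```text
time: 12.0
tool_pos: [0.4683, 0.0062, 0.163]
tcp_rot: [-2.353, -2.08, 0.001]
wrist_force: [0.2, 0.5, -0.6]
width: 0.997
grip_force: 0.0
```

```bash
python3 - <<'E'
from chk import *
cam=read_camera("top");delta(.4695,.0047,.024,np.radians(83))
k=read_camera("scene")
for d in tip_of("scene","bus_nose")[:3]: print(d["p"],d["location"],ray(k,d["location"],.03)[:2])
for d in tip_of("scene","bus_tail")[:3]: print(d["p"],d["location"],ray(k,d["location"],.03)[:2])
E
```

```text
t 12.05 pos [0.4685 0.0065 0.1632] yaw 82.99 F [-0.8 -0.2  0.9] w 0.996
travel units tool [-0.03  0.03  2.78] rot units [-0.01 -0.   -0.  ]
0.68 [353.5, 180.1] [0.4624 0.0026]
0.6 [423.3, 187.7] [0.3471 0.1371]
0.89 [472.7, 215.4] [0.3412 0.2853]
```

Call:
apply_moves(
  fingers=[1, 1, 1, 1, 1, 1, 1, 1],
  travel=[
    [-0.03, 0.03, 0.4],
    [0, 0, 0.6],
    [0, 0, 0.6],
    [0, 0, 0.5],
    [0, 0, 0.35],
    [0, 0, 0.2],
    [0, 0, 0.1],
    [0, 0, 0],
  ],
  rotation=[
    [0, 0, 0],
    [0, 0, 0],
    [0, 0, 0],
    [0, 0, 0],
    [0, 0, 0],
    [0, 0, 0],
    [0, 0, 0],
    [0, 0, 0],
  ],
)

```text
time: 13.0
tool_pos: [0.4701, 0.0045, 0.0261]
tcp_rot: [-2.353, -2.081, 0.0]
wrist_force: [-0.1, -0.3, -0.3]
width: 1.0
grip_force: 0.0
```

Call:
apply_moves(
  fingers=[0.8, 0.7, 0.6, 0, 0, 0, 0],
  newtons=25,
  travel=[
    [0, 0, 0],
    [0, 0, 0],
    [0, 0, 0],
    [0, 0, 0],
    [0, 0, 0],
    [0, 0, 0],
    [0, 0, 0],
  ],
  rotation=[
    [0, 0, 0],
    [0, 0, 0],
    [0, 0, 0],
    [0, 0, 0],
    [0, 0, 0],
    [0, 0, 0],
    [0, 0, 0],
  ],
)

```text
time: 13.7
tool_pos: [0.4705, 0.0042, 0.027]
tcp_rot: [2.353, 2.081, 0.001]
wrist_force: [-1.7, -0.0, 5.4]
width: 0.537
grip_force: 25.7
```

```bash
python3 - <<'E'
from chk import *
cam=read_camera("top");bridge(cam);delta(.4576,-.0968,.024,np.radians(83))
E
```

```text
bridge c=(472.1,66.5) size=(84.0,134.3) long-axis deg=178.78
t 13.75 pos [0.4705 0.0042 0.027 ] yaw 82.97 F [-1.6  0.2  6.3] w 0.535
travel units tool [-2.04 -0.01  0.06] rot units [ 0.01 -0.   -0.  ]
```

Call:
apply_moves(
  fingers=[0, 0, 0, 0, 0, 0, 0, 0, 0, 0, 0, 0],
  travel=[
    [-0.1, 0, 0],
    [-0.2, 0, 0],
    [-0.2, 0, 0],
    [-0.2, 0, 0],
    [-0.2, 0, 0],
    [-0.2, 0, 0],
    [-0.2, 0, 0],
    [-0.2, 0, 0],
    [-0.2, 0, 0],
    [-0.2, 0, 0],
    [-0.2, 0, 0],
    [-0.2, 0, 0],
  ],
  rotation=[
    [0, 0, 0],
    [0, 0, 0],
    [0, 0, 0],
    [0, 0, 0],
    [0, 0, 0],
    [0, 0, 0],
    [0, 0, 0],
    [0, 0, 0],
    [0, 0, 0],
    [0, 0, 0],
    [0, 0, 0],
    [0, 0, 0],
  ],
)

```text
time: 14.95
tool_pos: [0.4565, -0.1105, 0.0269]
tcp_rot: [2.354, 2.079, 0.002]
wrist_force: [0.2, 3.8, 6.0]
width: 0.536
grip_force: 25.5
```

Call:
apply_moves(
  fingers=[0, 0, 0],
  travel=[
    [-0.1, 0, 0],
    [0, 0, 0],
    [0, 0, 0],
  ],
  rotation=[
    [0, 0, 0],
    [0, 0, 0],
    [0, 0, 0],
  ],
)

```text
time: 15.25
tool_pos: [0.4558, -0.1164, 0.0269]
tcp_rot: [2.353, 2.079, 0.0]
wrist_force: [-1.5, -0.6, 6.5]
width: 0.535
grip_force: 25.6
```

```bash
python3 - <<'E'
from chk import *
cam=read_camera("top");bridge(cam);delta(.509,-.12,.027,np.radians(90.6))
c=cv2.resize(cam["image"][190:270,260:420],(800,400),interpolation=cv2.INTER_CUBIC);cv2.imwrite("pics/g4.png",c[:,:,::-1])
for d in tip_of("top","bus_tail")[:3]: print(d["p"],d["location"],ray(cam,d["location"],.03)[:2])
k=read_camera("scene")
for n in("bus_tail","bus_nose"):
  for d in tip_of("scene",n)[:3]: print(n,d["p"],d["location"],ray(k,d["location"],.03)[:2])
E
```

```text
bridge c=(477.4,73.2) size=(58.7,118.2) long-axis deg=171.82
t 15.3 pos [ 0.4559 -0.1164  0.027 ] yaw 82.95 F [-0.1 -0.4  6.5] w 0.537
travel units tool [0.06 1.06 0.  ] rot units [ 0.01  0.01 -1.27]
0.64 [213.5, 298.4] [0.3382 0.2721]
0.62 [318.1, 240.9] [0.4758 0.0068]
bus_tail 0.83 [469.6, 214.3] [0.3435 0.2782]
bus_tail 0.73 [354.8, 180.8] [0.4619 0.0071]
bus_nose 0.84 [421.9, 186.6] [0.3463 0.1316]
bus_nose 0.64 [324.8, 159.8] [ 0.4589 -0.1216]
bus_nose 0.62 [339.5, 181.7] [ 0.4954 -0.0141]
```

View pics/g4.png

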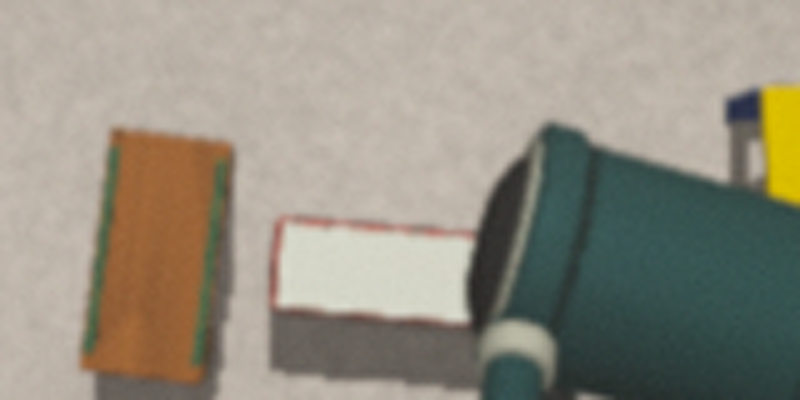

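The bus is fully out (tail edge at crop (275,263), bridge right edge at 235) and the bridge is unmoved. Now align with the bay axis while still gripping the nose.

Call:
apply_moves(
  fingers=[0, 0, 0, 0, 0, 0, 0, 0, 0, 0, 0, 0],
  travel=[
    [-0.04, 0.1, 0],
    [-0.04, 0.2, 0],
    [-0.04, 0.2, 0],
    [-0.04, 0.2, 0],
    [-0.04, 0.2, 0],
    [0, 0.12, 0],
    [0, 0, 0],
    [0, 0, 0],
    [0, 0, 0],
    [0, 0, 0],
    [0, 0, 0],
    [0, 0, 0],
  ],
  rotation=[
    [0, 0, 0],
    [0, 0, 0],
    [0, 0, 0],
    [0, 0, 0],
    [0, 0, 0],
    [0, 0, -0.2],
    [0, 0, -0.3],
    [0, 0, -0.3],
    [0, 0, -0.3],
    [0, 0, -0.17],
    [0, 0, 0],
    [0, 0, 0],
  ],
)

```text
time: 16.7
tool_pos: [0.5053, -0.132, 0.0266]
tcp_rot: [2.209, 2.231, 0.0]
wrist_force: [1.6, -1.1, 3.4]
width: 0.535
grip_force: 25.7
```

```bash
python3 - <<'E'
from chk import *
cam=read_camera("top");delta(.507,-.13,.027,np.radians(90.6))
r,m=pose_bus(cam,305,355,200,255);print("visible roof",desc(r),r[1].min(0),r[1].max(0))
E
```

```text
t 16.75 pos [ 0.5053 -0.1319  0.0266] yaw 90.58 F [ 1.7 -2.1  4.4] w 0.532
travel units tool [ 0.04  0.03 -0.01] rot units [ 0.01  0.01 -0.  ]
visible roof c=(505.1,-43.2) size=(79.9,37.2) long-axis deg=88.78 [ 0.4867 -0.0835] [ 0.5241 -0.0031]
```

Call:
apply_moves(
  fingers=[0.6, 0.8, 1, 1, 1, 1, 1, 1, 1, 1, 1, 1],
  travel=[
    [0, 0, 0],
    [0, 0, 0],
    [0, 0, 0],
    [0, 0, -0.1],
    [0.2, 0, 0],
    [0.4, 0, 0],
    [0.5, 0, 0],
    [0.5, 0, 0],
    [0.4, 0, 0],
    [0.26, 0, 0],
    [0.1, 0, 0.1],
    [0, 0, 0],
  ],
  rotation=[
    [0, 0, 0],
    [0, 0, 0],
    [0, 0, 0],
    [0, 0, 0],
    [0, 0, 0],
    [0, 0, 0],
    [0, 0, 0],
    [0, 0, 0],
    [0, 0, 0],
    [0, 0, 0],
    [0, 0, 0],
    [0, 0, 0],
  ],
)

```text
time: 17.95
tool_pos: [0.5029, -0.0124, 0.0255]
tcp_rot: [-2.208, -2.234, 0.001]
wrist_force: [0.3, 0.2, -0.5]
width: 0.996
grip_force: 0.0
```

```bash
python3 - <<'E'
from chk import *
cam=read_camera("top");delta(.506,-.014,.026,np.radians(90.6))
hatch(cam,350,390)
k=read_camera("scene")
for n in("bus_tail","bus_nose"):
  for d in tip_of("top",n)[:3]: print("top",n,d["p"],d["location"],ray(cam,d["location"],.03)[:2])
  for d in tip_of("scene",n)[:3]: print(n,d["p"],d["location"],ray(k,d["location"],.03)[:2])
E
```

```text
t 18.0 pos [ 0.5031 -0.013   0.0257] yaw 90.63 F [ 0.3 -0.2  0.5] w 1.003
travel units tool [-0.02  0.06 -0.01] rot units [-0.01  0.    0.01]
hatch [ 500.8 -128.8] [ 2.5 12.4] roof deg 87.8
top bus_tail 0.7 [213.6, 302.2] [0.3289 0.2718]
bus_tail 0.79 [343.7, 187.8] [0.5045 0.0136]
bus_tail 0.61 [474.5, 214.4] [0.3349 0.2855]
bus_tail 0.25 [325.2, 184.6] [ 0.5323 -0.0265]
top bus_nose 0.78 [274.7, 292.8] [0.3485 0.1187]
top bus_nose 0.56 [379.4, 225.9] [ 0.5107 -0.1515]
bus_nose 0.84 [420.5, 188.0] [0.3536 0.1336]
bus_nose 0.78 [306.2, 161.7] [ 0.5048 -0.1453]
bus_nose 0.69 [366.6, 203.2] [0.5029 0.0975]
```

Call:
apply_moves(
  fingers=[0.8, 0.7, 0.6, 0, 0, 0, 0],
  newtons=25,
  travel=[
    [0, 0.05, 0],
    [0, 0, 0],
    [0, 0, 0],
    [0, 0, 0],
    [0, 0, 0],
    [0, 0, 0],
    [0, 0, 0],
  ],
  rotation=[
    [0, 0, 0],
    [0, 0, 0],
    [0, 0, 0],
    [0, 0, 0],
    [0, 0, 0],
    [0, 0, 0],
    [0, 0, 0],
  ],
)

```text
time: 18.95
tool_pos: [0.506, -0.0131, 0.0263]
tcp_rot: [-2.21, -2.233, 0.0]
wrist_force: [-1.1, -1.1, 2.0]
width: 0.537
grip_force: 26.0
```

```bash
cat > al.py <<'E'
from chk import *
cam=read_camera("top");delta(.5068,-.18,.026,np.radians(90.6))
im=cam["image"].astype(int);R,G,B=im[...,0],im[...,1],im[...,2]
tw=box(im,408,470,195,262)&(R-B>80)
tw=cv2.morphologyEx(tw.astype(np.uint8),cv2.MORPH_CLOSE,np.ones((15,15)))
r=rect(cam,tw,.078);print("tower",desc(r))
a=int(sys.argv[1]);b=int(sys.argv[2])
for u in range(a,b,4):   # bus roof edges per column
    col=[v for v in range(205,250) if (G[v,u]-R[v,u]>-4 and R[v,u]>150) or (R[v,u]-B[v,u]>80)]
    if col: e=[ray(cam,(u,min(col)-.5),.06),ray(cam,(u,max(col)+.5),.06)];print(u,e[0][1].round(4),(e[0][0]+e[1][0]).round(4)/2,(e[0][0]-e[1][0]).round(3))
E
python3 al.py 340 380
```

```text
t 19.0 pos [ 0.5059 -0.0131  0.0263] yaw 90.59 F [-1.1 -0.7  2.7] w 0.538
travel units tool [-3.34 -0.02  0.01] rot units [-0.  0. -0.]
tower c=(508.5,-279.5) size=(92.8,110.2) long-axis deg=90.46
360 -0.0972 0.4804 0.012
364 -0.1072 0.48265 0.012
368 -0.117 0.47875 0.01
372 -0.1277 0.49585 0.015
376 -0.1385 0.50685 0.037
```

Call:
apply_moves(
  fingers=[0, 0, 0, 0, 0, 0, 0, 0, 0, 0, 0, 0],
  travel=[
    [-0.1, 0, 0],
    [-0.2, 0, 0],
    [-0.2, 0, 0],
    [-0.2, 0, 0],
    [-0.2, 0, 0],
    [-0.2, 0, 0],
    [-0.2, 0, 0],
    [-0.2, 0, 0],
    [-0.1, 0, 0],
    [0, 0, 0],
    [0, 0, 0],
    [0, 0, 0],
  ],
  rotation=[
    [0, 0, 0],
    [0, 0, 0],
    [0, 0, 0],
    [0, 0, 0],
    [0, 0, 0],
    [0, 0, 0],
    [0, 0, 0],
    [0, 0, 0],
    [0, 0, 0],
    [0, 0, 0],
    [0, 0, 0],
    [0, 0, 0],
  ],
)

```text
time: 20.2
tool_pos: [0.507, -0.0933, 0.0263]
tcp_rot: [2.209, 2.233, -0.001]
wrist_force: [-0.2, -1.9, 2.2]
width: 0.538
grip_force: 25.9
```

```bash
python3 al.py 370 408
```

```text
t 20.25 pos [ 0.507  -0.0932  0.0263] yaw 90.62 F [ 0.3 -2.6  2.3] w 0.536
travel units tool [-1.74 -0.02  0.01] rot units [0.   0.01 0.  ]
tower c=(508.0,-283.5) size=(103.4,92.9) long-axis deg=88.79
406 -0.2112 0.4718 0.01
```

Call:
apply_moves(
  fingers=[0, 0, 0, 0, 0, 0, 0, 0, 0, 0, 0, 0],
  travel=[
    [-0.1, 0, 0],
    [-0.2, 0, 0],
    [-0.2, 0, 0],
    [-0.2, 0, 0],
    [-0.2, 0, 0],
    [-0.2, 0, 0],
    [-0.2, 0, 0],
    [-0.2, 0, 0],
    [-0.1, 0, 0],
    [0, 0, 0],
    [0, 0, 0],
    [0, 0, 0],
  ],
  rotation=[
    [0, 0, 0],
    [0, 0, 0],
    [0, 0, 0],
    [0, 0, 0],
    [0, 0, 0],
    [0, 0, 0],
    [0, 0, 0],
    [0, 0, 0],
    [0, 0, 0],
    [0, 0, 0],
    [0, 0, 0],
    [0, 0, 0],
  ],
)

```text
time: 21.45
tool_pos: [0.5078, -0.1737, 0.0263]
tcp_rot: [2.209, 2.232, -0.001]
wrist_force: [-0.3, -3.1, 3.2]
width: 0.538
grip_force: 25.9
```

Call:
apply_moves(
  fingers=[0, 0, 0, 0, 0],
  travel=[
    [-0.06, 0, 0],
    [-0.06, 0, 0],
    [-0.06, 0, 0],
    [0, 0, 0],
    [0, 0, 0],
  ],
  rotation=[
    [0, 0, 0],
    [0, 0, 0],
    [0, 0, 0],
    [0, 0, 0],
    [0, 0, 0],
  ],
)

```text
time: 21.95
tool_pos: [0.5078, -0.1812, 0.0263]
tcp_rot: [-2.209, -2.232, -0.001]
wrist_force: [-0.2, 2.0, 5.7]
width: 0.535
grip_force: 26.2
```

Call:
apply_moves(
  fingers=[0, 0, 0, 0],
  travel=[
    [-0.05, 0, 0],
    [-0.05, 0, 0],
    [0, 0, 0],
    [0, 0, 0],
  ],
  rotation=[
    [0, 0, 0],
    [0, 0, 0],
    [0, 0, 0],
    [0, 0, 0],
  ],
)

```text
time: 22.35
tool_pos: [0.5078, -0.1861, 0.0263]
tcp_rot: [-2.209, -2.232, -0.001]
wrist_force: [-0.9, 2.2, 5.0]
width: 0.535
grip_force: 26.2
```

Call:
apply_moves(
  fingers=[0, 0, 0, 0],
  travel=[
    [-0.04, 0, 0],
    [-0.04, 0, 0],
    [0, 0, 0],
    [0, 0, 0],
  ],
  rotation=[
    [0, 0, 0],
    [0, 0, 0],
    [0, 0, 0],
    [0, 0, 0],
  ],
)

```text
time: 22.75
tool_pos: [0.5079, -0.19, 0.0263]
tcp_rot: [-2.209, -2.232, -0.001]
wrist_force: [-0.2, 2.8, 5.7]
width: 0.532
grip_force: 26.2
```

Call:
apply_moves(
  fingers=[0, 0, 0, 0],
  travel=[
    [-0.04, 0, 0],
    [-0.04, 0, 0],
    [0, 0, 0],
    [0, 0, 0],
  ],
  rotation=[
    [0, 0, 0],
    [0, 0, 0],
    [0, 0, 0],
    [0, 0, 0],
  ],
)

```text
time: 23.15
tool_pos: [0.5075, -0.192, 0.0262]
tcp_rot: [-2.209, -2.228, -0.004]
wrist_force: [-0.7, 10.6, 8.7]
width: 0.535
grip_force: 24.3
```

```bash
python3 - <<'E'
from chk import *
delta(.5078,-.19,.026,np.radians(90.6))
cam=read_camera("top");k=read_camera("scene")
for n in("bus_tail","bus","bay_back"):
  for c,q in(("top",cam),("scene",k)):
    for d in tip_of(c,n)[:3]: print(c,n,d["p"],d["location"],ray(q,d["location"],0 if n=="bus" else .03)[:2])
E
```

```text
t 23.15 pos [ 0.5075 -0.192   0.0262] yaw 90.49 F [-0.7 10.6  8.7] w 0.535
travel units tool [0.04 0.01 0.  ] rot units [-0.01 -0.05 -0.02]
top bus_tail 0.8 [214.1, 301.4] [0.3308 0.2706]
top bus_tail 0.58 [390.8, 227.8] [ 0.5052 -0.1806]
scene bus_tail 0.94 [471.3, 212.1] [0.3336 0.2753]
scene bus_tail 0.71 [301.5, 155.2] [ 0.4948 -0.1811]
top bus 0.85 [242.4, 291.3] [0.3506 0.2053]
scene bus 0.84 [286.4, 157.5] [ 0.5079 -0.2386]
scene bus 0.83 [442.0, 209.3] [0.3457 0.202 ]
scene bay_back 0.81 [270.6, 138.2] [ 0.5094 -0.3162]
```

The wrist force rose to 10.6 N at y=-0.192, where the wall was predicted (-0.19), so the nose is against the back wall. Release and lift away.

Call:
apply_moves(
  fingers=[0.6, 0.8, 0.9, 0.9, 0.9, 0.9, 0.9, 0.9, 0.9, 0.9, 0.9, 0.9],
  travel=[
    [0, 0, 0],
    [0, 0, 0],
    [0, 0, 0],
    [0, 0, -0.3],
    [0, 0, -0.5],
    [0, 0, -0.7],
    [0, 0, -0.7],
    [0, 0, -0.7],
    [0, 0, -0.7],
    [0.5, 0, -0.5],
    [0.8, 0, -0.5],
    [0.8, 0, -0.5],
  ],
  rotation=[
    [0, 0, 0],
    [0, 0, 0],
    [0, 0, 0],
    [0, 0, 0],
    [0, 0, 0],
    [0, 0, 0],
    [0, 0, 0],
    [0, 0, 0],
    [0, 0, 0],
    [0, 0, 0],
    [0, 0, 0],
    [0, 0, 0],
  ],
)

```text
time: 24.75
tool_pos: [0.5065, -0.0896, 0.2836]
tcp_rot: [2.212, 2.229, 0.001]
wrist_force: [0.4, 0.4, -0.0]
width: 0.896
grip_force: 0.0
```

Call:
apply_moves(
  fingers=[0.9, 0.9, 0.9, 0.9, 0.9, 0.9, 0.9, 0.9],
  travel=[
    [0.8, 0, 0],
    [0.8, 0, 0],
    [0.8, 0, 0],
    [0.8, 0, 0],
    [0.5, 0, 0],
    [0, 0, 0],
    [0, 0, 0],
    [0, 0, 0],
  ],
  rotation=[
    [0, 0, 0],
    [0, 0, 0],
    [0, 0, 0],
    [0, 0, 0],
    [0, 0, 0],
    [0, 0, 0],
    [0, 0, 0],
    [0, 0, 0],
  ],
)

```text
time: 25.55
tool_pos: [0.5049, 0.0941, 0.2817]
tcp_rot: [2.21, 2.232, -0.0]
wrist_force: [0.1, -0.0, -0.2]
width: 0.897
grip_force: 0.0
```

```bash
python3 - <<'E'
from chk import *
cam=read_camera("top");k=read_camera("scene")
bridge(cam)
for n in("bus_tail","motorcycle","car"):
  for c,q in(("top",cam),("scene",k)):
    for d in tip_of(c,n)[:3]: print(c,n,d["p"],d["location"],ray(q,d["location"],.03 if n=="bus_tail" else 0)[:2])
r,m=pose_bus(cam,380,408,205,250);print("roof part",desc(r),r[1].min(0),r[1].max(0))
v=np.vstack([cv2.resize(cam["image"][190:260,370:480],(660,420))[:280+60],cv2.resize(k["image"][110:175,230:396],(660,258))])
cv2.imwrite("pics/end.png",v[:,:,::-1]);print(v.shape)
E
```

```text
bridge c=(517.2,80.7) size=(85.0,80.1) long-axis deg=89.56
top bus_tail 0.86 [394.5, 226.1] [ 0.5093 -0.1903]
top bus_tail 0.76 [213.9, 300.9] [0.332  0.2711]
scene bus_tail 0.84 [471.2, 217.5] [0.3503 0.2882]
scene bus_tail 0.74 [298.0, 153.4] [ 0.4967 -0.195 ]
top motorcycle 0.97 [352.0, 127.7] [ 0.7807 -0.0927]
scene motorcycle 0.91 [229.1, 219.9] [ 0.7792 -0.086 ]
top car 0.83 [278.8, 148.9] [0.7257 0.1072]
scene car 0.68 [297.2, 251.3] [0.7152 0.106 ]
roof part c=(509.3,-198.1) size=(35.4,37.3) long-axis deg=178.78 [ 0.4907 -0.2162] [ 0.5283 -0.1805]
(598, 660, 3)
```

View pics/end.png

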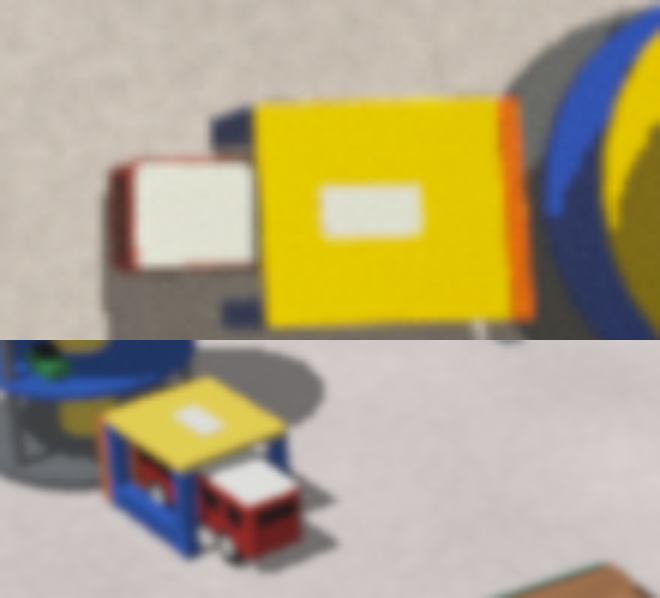

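The end view shows the bus upright in the bay: its white roof sits on the bay centre line (x≈0.509), the tail rim is at crop (130,215) (y≈-0.177, expected -0.175), and the gripper is clear. I'm handing it in.

```bash
python3 -c "
from workcell import *
print(finish_job())"
```

```text
the job is handed in; nothing more can be done
None
```

I drove the red bus under the bridge and parked it nose first against the bay's back wall, upright and centred. The gripper is clear and the car and motorcycle are where they were; the bridge measured unmoved after the bus came out. I handed the job in after about 26 s, and no verdict was returned.

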